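# Close the soap holder cover under its clip

## Robot

A 6-joint arm with a two-finger parallel gripper is mounted at the origin on the work surface. World frame = base frame: x ahead of the robot, y to its left, z up, the work surface at z = 0. Lengths are in m, angles in degrees, forces in N, time in s.
With the tool pointing down it reaches from about 0.375 to 0.925 m from the base axis. Payload 5.7 kg.
Tool frame: the origin (TCP) lies midway between the tips of the shut fingers; the grasp point (between the pads) lies 19 mm behind it; z points along the fingers, y is the direction in which the jaws open and shut (so a half turn about z gives the same grasp; the last joint's range is limited). The gripper opens to 88 mm and grips with 3 to 60 N. Pads are 20 mm wide; open, the fingers measure 115 mm over their backs; the gripper's body (75 mm by 178 mm) begins 61 mm behind the grasp point.
Start: joints at [-81.308, 20.558, 86.54, -0, 72.909, -6.595], TCP at [0.158, -0.579, 0.223] pointing down, gripper open.
Joint ranges: [-170.27, 170.27], [-57.76, 135], [12.27, 136.19], [-55.21, 235.2], [11.17, 155.16], [-170.74, 170.74]. Speed limits (degrees/s): [136.94, 136.94, 180, 180, 180, 180].

## Interface

Orientations are given as [roll, pitch, yaw] about the fixed x, y, z axes, in that order (R = Rz(yaw) Ry(pitch) Rx(roll)).
In Python, from rig import * gives the robot as it stands. The module is installed in compiled form; this text tells all that it offers.
- The arm moves only by the tool carry_out, never from a script. Its argument "commands" is one flat list of numbers, 5 for each row, row after row: the opening in per cent of the stroke, from 0 (shut) to 100 (fully open), then the shift along the tool's x, y, z in mm, then the turn about the tool's z in rad. A call has 1 to 10 rows; each row is the pose to reach, as a shift and turn from the pose measured when the call began, along the tool's axes at that moment; what a row does not reach only later rows make up. A row lasts 1/8 s, in which the tool goes at most 62.5 mm and 10.7 degrees, less where a joint would pass 70% of its speed; a pose out of reach is approached as far as the arm can. A call with a gripper value outside its range is refused whole. The fingers move at their own pace and stop on an object; "squeeze" is the grip in N (left out, the last holds). Time passes only in rows, so rows that repeat a pose let the fingers close. It gives the time, the measured TCP pose, the force and the opening at its end, in the units of the state.
- observe(): the state, without advancing time (a new reading comes with each control period).
- grab_frame(name): name is "scene" or "top" or "wrist"; returns a dict with "color" (420x560x3 uint8, red, green, blue), "fx", "fy", "cx", "cy" (pixels), "world_from_camera" (4x4, takes a point from camera to world coordinates). Camera axes: x right, y down, z forward; pixel columns grow to the right and rows downward; lengths in m; the calibration is good to about 2 mm. A picture is of the moment at which its call begins. There is no depth.
- sign_off(): hands the job in, once; it reports no verdict.
The state is a dict: "t": time; "q": joint angles; "joint_vel": joint speeds; "joint_efforts": joint torques, N m; "tcp_pos": TCP position; "tcp_rot": TCP orientation; "ft_force": force on the tool from outside, world axes, zero at the start; "wrist_torque": the same for the moment, N m; "grip_width": finger opening in m.
Only numpy, scipy, OpenCV 4.12 (cv2) and the standard library are available. Lean on these libraries where they do the work, as an engineer would, in place of code of your own. Each camera call takes 0.05 s, during which the arm holds its last target.

## Task

Close the soap holder: with your fingertips only, fold its blue spring-open cover over the soap, then hold it down and push the yellow ridge away from the hinge, until the cover has slid home and its front edge stays tucked beneath the steel clip lip when you let go. Be gentle: do not grip the cover or bear down hard on it, leave the soap in the tray, and leave everything else on the shelf where it stands.

Things in the scene. Friction and masses are not known exactly. Their poses are not given: they have to be found in the camera images.
- holder: White soap tray, 120 (x) by 88 (y) mm, held to the shelf by a black suction cup and immovable. Origin on the shelf surface under the tray's centre. Its x axis points level from the hinge end to the clip end, z up. Tray floor's upper face 16 mm and rim 42 mm above the shelf, walls 4 mm thick, open at the top. The hinge is at the -x end, the clip at the +x end.
- cover (a joint): Angle (rad) of the blue cover about the hinge pin: 0 = flat over the tray (lower stop), 1.57 = upright, at most 2.2; starts within about 0.25 of upright. Flat, its upper face is 47 mm above the shelf. A weak spring (0.03 Nm/rad towards 1.5 rad, friction 0.01 Nm) lifts the 30 g cover to about 0.8 rad if let go untucked; under 1 N at the ridge holds it down.
- cover_slide (a joint): How far (m) the hinge pin, and the cover with it, has slid along holder +x: starts at 0 to 0.003, end stop (home) at 0.018. Slides either way with about 4 N friction and stays where left. At 0 the flat cover's edge is about 4 mm short of the lip's mouth, at 0.018 about 9 mm beneath the lip. Slid forward before it is flat, the cover lands on top of the lip.
- hinge_pin (a point): Centre of the 7 mm steel hinge pin, which runs along holder y, 45.5 mm above the shelf, at holder x = -60 mm when the slide is at 0. Moves with cover_slide.
- ridge (a point): Middle of the top of the yellow push ridge across the cover's outer face (upper face when flat): 6 mm thick, 50 mm wide, 8 mm high off the face, centred 80 mm from the hinge pin. The face between pin and ridge is bare. Flat, the ridge's top is 55 mm above the shelf. Site axes: x from the pin to the front edge, z out of the outer face.
- cover_edge (a point): Middle of the blue cover's free front edge, at half its thickness, 104 mm from the hinge pin. The cover is a flat plate 80 mm wide and 3 mm thick. Same axes as the ridge point.
- lip (a point): Middle of the underside of the fixed steel clip lip, at holder x = 60 mm, 50 mm above the shelf; the lip is 40 mm wide along holder y, its flat part reaches from x = 53 to 67 mm, with a mouth turned up towards the hinge (from x = 48 mm, top 57 mm above the shelf).
- soap: Loose brick-red bar of soap, 70 x 46 x 20 mm, lying in the tray below the closed cover's level; origin at the centre of its underside, x along its length.
- shampoo: Closed clear shampoo bottle standing 140 to 180 mm to one side of the holder, 60 mm diameter, 180 mm tall; origin at the centre of its underside.
- pumice: Aluminium-backed foot pumice, 124 x 54 x 32 mm, lying 140 to 180 mm to the other side of the holder; origin at the centre of its underside.
- jar: Amber jar with white lid, 56 mm diameter, 60 mm tall, beyond the clip end of the holder; origin at the centre of its underside.
- dish: Green ceramic dish, 110 mm diameter, 32 mm tall, on the right; origin at the centre of its underside.
- nailbrush: Nail brush with wooden back, 92 x 44 x 34 mm, on the right; origin at the centre of its underside.
- backbrush: White long-handled back brush lying on its bristles on the left, head 120 x 65 x 34 mm, handle 250 mm long towards its own -x, up to 44 mm high; origin under the middle of the head.
Not all that is in view belongs to the job. Leave any turquoise look-alike of the holder alone. There is more than one size of the soap; the one meant has the size given above.

How it is judged (in metres and radians):
At the end, for the whole second after the job is handed in: The cover lies flat (hinge under 0.07 rad) and slid at least 13 of 18 mm, so its front edge stays beneath the clip lip untouched; the soap lies at rest in the tray (within 8 mm of its floor); every other loose thing is within 30 mm of where it stood (value of joint cover below 0.07 rad and value of joint cover_slide above 0.013 m and z of cover_edge in the frame of lip below 0 m and linear speed of soap below 0.02 m/s and z of soap in the frame of holder below 0.024 m and distance of each of shampoo, pumice, jar, dish, nailbrush, backbrush from where it was at the start of the episode below 0.03 m).
It fails at once if the cover is gripped or pressed harder than 30 N (contact force between the fingers and cover above 30 N).
It fails at once if the soap is lifted or moved out of its place (over 30 mm) (distance of soap from where it was at the start of the episode above 0.03 m).
It fails at once if another thing on the shelf is lifted, carried, knocked over or shoved (over 30 mm) (distance of any of shampoo, pumice, jar, dish, nailbrush, backbrush from where it was at the start of the episode above 0.03 m).
It also fails if it takes over 38 s, if anything falls off the work surface, if the arm or the gripper's body presses on something with over 40 N, if the wrist force passes 120 N, or if a joint passes its speed limit or range.

## Working session

There is one attempt and no reset: what is moved stays moved. The work goes in short steps, Python scripts to look and compute and a tool call to move; the robot and the scene stay as the last step left them, time stands still between calls to the robot, and variables do not carry over. Pictures are saved under pics/ and viewed, and the job is handed in when it is done.

Besides the shell and the picture viewer there is one more tool, called after "Call:" as name(argument=value, ...), one argument or row to a line, values as JSON. carry_out: Moves the arm, as the interface text tells. Its arguments: {"type":"object","properties":{"commands":{"type":"array","items":{"type":"number"}},"squeeze":{"type":"number"}},"required":["commands"]}

```bash
mkdir -p pics; python3 - <<'E'
from rig import *
import cv2
s=observe(); print({k:(s[k]) for k in ('t','tcp_pos','tcp_rot','grip_width','ft_force')})
for n in ("scene","top","wrist"):
    f=grab_frame(n); cv2.imwrite(f'pics/{n}0.png',f['color'][:,:,::-1]); print(n,f['fx'],f['fy'],f['cx'],f['cy']); print(f['world_from_camera'])
E
```

```text
{'t': 0.0, 'tcp_pos': array([ 0.15806643, -0.57811493,  0.2218235 ]), 'tcp_rot': array([-1.79897574e+02, -1.09823069e-02,  1.52834935e+01]), 'grip_width': 0.08759119213896113, 'ft_force': array([ 0.1808357 ,  0.08541414, -0.13731481])}
scene 496.7190614913784 496.7190614913784 287.2253398548391 208.2162891406186
[[-0.8734749   0.37366311 -0.31211774  1.13012099]
 [ 0.48684726  0.67642929 -0.55265102  0.94496594]
 [ 0.00462029 -0.63468047 -0.77276087  1.40768012]
 [ 0.          0.          0.          1.        ]]
top 542.7205724200594 542.7205724200594 277.2161063582179 212.01391596481787
[[ 1.42733332e-02 -9.97636695e-01  6.72108373e-02  4.82587048e-01]
 [-9.99898128e-01 -1.42357676e-02  1.03785353e-03  8.06563783e-03]
 [-7.86029002e-05 -6.72188040e-02 -9.97738255e-01  1.60467479e+00]
 [ 0.00000000e+00  0.00000000e+00  0.00000000e+00  1.00000000e+00]]
wrist 355.14771829520106 355.14771829520106 281.79408962458785 208.23776445994838
[[ 0.26335164 -0.92197634 -0.28391115  0.23636364]
 [-0.96469865 -0.25216437 -0.07595822 -0.5571838 ]
 [-0.0015606   0.29389242 -0.95583723  0.38457282]
 [ 0.          0.          0.          1.        ]]
```

View pics/scene0.png

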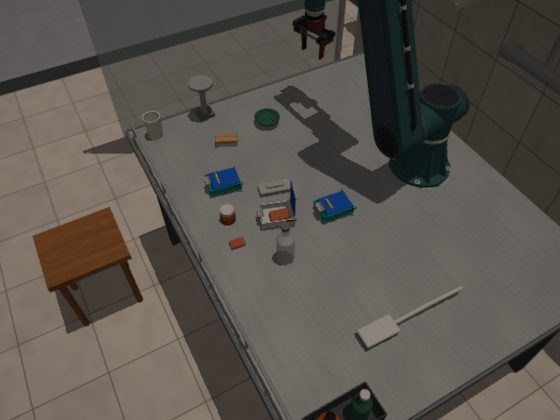

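View pics/top0.png

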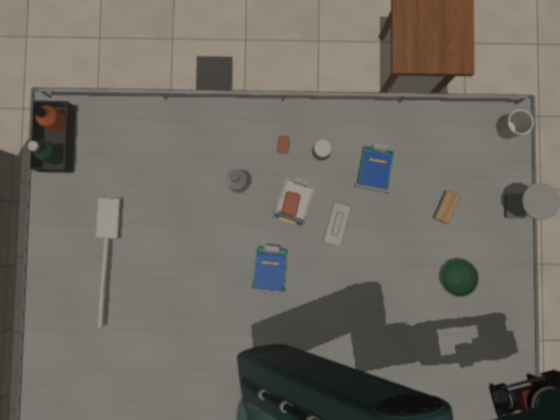

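View pics/wrist0.png

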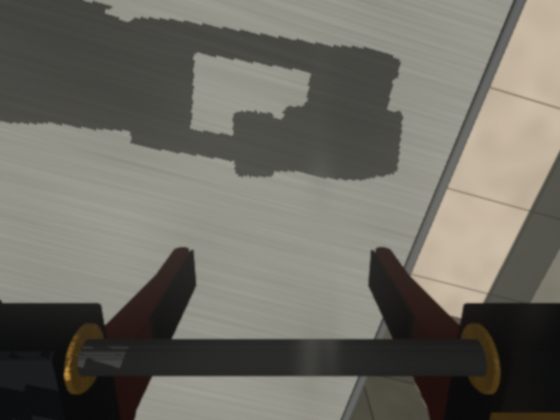

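The top view shows the real holder (white tray, upright cover) at about (295,200). The hinge end faces the robot (288,220) and the clip is at (300,181). The turquoise decoys are at (270,268) and (375,168). I'll zoom in.

```bash
python3 - <<'E'
import cv2
a=cv2.imread('pics/top0.png')[165:240,255:355]; cv2.imwrite('pics/topc.png',cv2.resize(a,None,fx=8,fy=8,interpolation=cv2.INTER_CUBIC))
a=cv2.imread('pics/scene0.png')[170:240,240:330]; cv2.imwrite('pics/scenec.png',cv2.resize(a,None,fx=8,fy=8,interpolation=cv2.INTER_CUBIC))
E
```

```text
(no output)
```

View pics/topc.png

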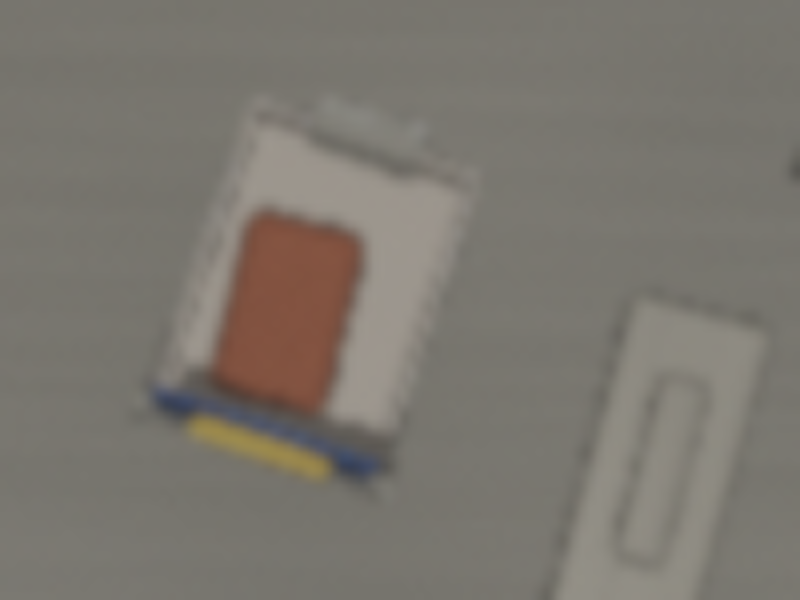

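View pics/scenec.png

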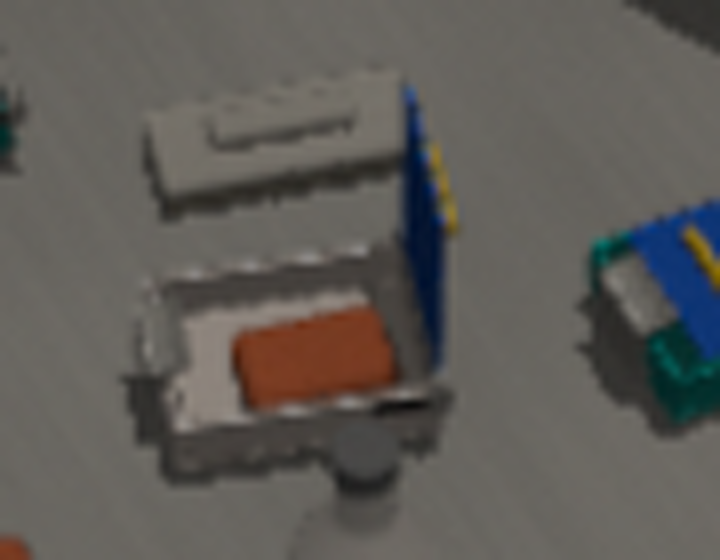

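```bash
cat > h.py <<'E'
import numpy as np
from scipy.optimize import least_squares
K={'top':(542.7205724200594,277.2161063582179,212.01391596481787),'scene':(496.7190614913784,287.2253398548391,208.2162891406186)}
T={'top':np.array([[ 1.42733332e-02,-9.97636695e-01,6.72108373e-02,4.82587048e-01],[-9.99898128e-01,-1.42357676e-02,1.03785353e-03,8.06563783e-03],[-7.86029002e-05,-6.72188040e-02,-9.97738255e-01,1.60467479],[0,0,0,1]]),
'scene':np.array([[-0.8734749,0.37366311,-0.31211774,1.13012099],[0.48684726,0.67642929,-0.55265102,0.94496594],[0.00462029,-0.63468047,-0.77276087,1.40768012],[0,0,0,1]])}
def proj(c,P):
    f,cx,cy=K[c]; t=T[c]; p=(np.atleast_2d(P)-t[:3,3])@t[:3,:3]
    return np.c_[f*p[:,0]/p[:,2]+cx, f*p[:,1]/p[:,2]+cy]
def ray(c,u,v,z):
    f,cx,cy=K[c]; t=T[c]; d=t[:3,:3]@np.array([(u-cx)/f,(v-cy)/f,1]); o=t[:3,3]
    return o+d*(z-o[2])/d[2]
def H2W(x,y,yaw,P):
    c,s=np.cos(yaw),np.sin(yaw); P=np.atleast_2d(P)
    return np.c_[x+c*P[:,0]-s*P[:,1], y+s*P[:,0]+c*P[:,1], P[:,2]]
def cov(a,sl,r,y,h): # r along cover, h out of face from midplane
    c,s=np.cos(a),np.sin(a)
    return [-.06+sl+r*c-h*s, y, .0455+r*s+h*c]
E
cat > fit.py <<'E'
from h import *
import cv2
t=lambda X,Y:((X+.5)/8-.5+255,(Y+.5)/8-.5+165)
s=lambda X,Y:((X+.5)/8-.5+240,(Y+.5)/8-.5+170)
def model(p):
    x,y,w,a,sl=p
    R=[[.06,.044,.042],[.06,-.044,.042]]
    top=R+[cov(a,sl,.104,.04,-.0015),cov(a,sl,.104,-.04,-.0015),cov(a,sl,.0815,.025,.0095),cov(a,sl,.0815,-.025,.0095)]
    sc=[cov(a,sl,.104,-.04,0),cov(a,sl,.104,.04,0),[.06,.044,.042],[-.06,.044,.042]]
    return np.r_[proj('top',H2W(x,y,w,top)),proj('scene',H2W(x,y,w,sc))]
obs=np.array([t(250,100),t(478,178),t(153,392),t(378,462),t(190,430),t(328,475),s(408,88),s(447,235),s(168,435),s(445,400)])
r=least_squares(lambda p:(model(p)-obs).ravel(),[.5,0,-.25,1.57,.001],loss='soft_l1',bounds=([0.2,-.5,-1,1.2,0],[.9,.5,.5,1.9,.003]))
print(r.x,np.degrees(r.x[2])); print((model(r.x)-obs).round(1))
p=r.x;x,y,w,a,sl=p
for c,(off,sz) in {'top':((255,165),(100,75)),'scene':((240,170),(90,70))}.items():
    im=cv2.imread(f'pics/{c}c.png')
    def dr(P,col):
        q=proj(c,H2W(x,y,w,P)); q=((q-off+.5)*8-.5).astype(int); cv2.polylines(im,[q.reshape(-1,1,2)],True,col,1)
    dr([[.06,.044,.042],[.06,-.044,.042],[-.06,-.044,.042],[-.06,.044,.042]],(0,255,0))
    dr([[.06,.044,0],[.06,-.044,0],[-.06,-.044,0],[-.06,.044,0]],(0,128,0))
    dr([cov(a,sl,.104,.04,0),cov(a,sl,.104,-.04,0),cov(a,sl,0,-.04,0),cov(a,sl,0,.04,0)],(0,0,255))
    dr([cov(a,sl,.08,.025,.0095),cov(a,sl,.08,-.025,.0095)],(255,0,255))
    dr([[.053,.02,.05],[.053,-.02,.05],[.067,-.02,.05],[.067,.02,.05]],(255,255,0))
    cv2.imwrite(f'pics/{c}fit.png',im)
E
python3 fit.py
```

```text
[ 0.62054832 -0.03685928 -0.31695053  1.58589985  0.003     ] -18.15992779508579
[[-0.  -0.5]
 [ 0.3 -0.5]
 [ 0.  -0.9]
 [ 0.1  0. ]
 [-0.6  0.4]
 [-0.5  0.7]
 [-0.1  0.1]
 [-0.3 -0.9]
 [ 0.8 -0.1]
 [ 0.1 -0.8]]
```

View pics/topfit.png

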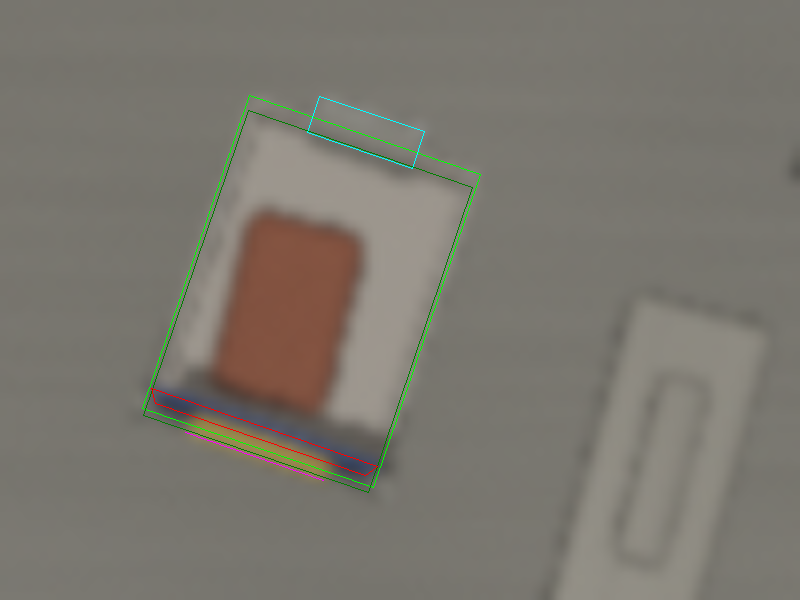

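View pics/scenefit.png

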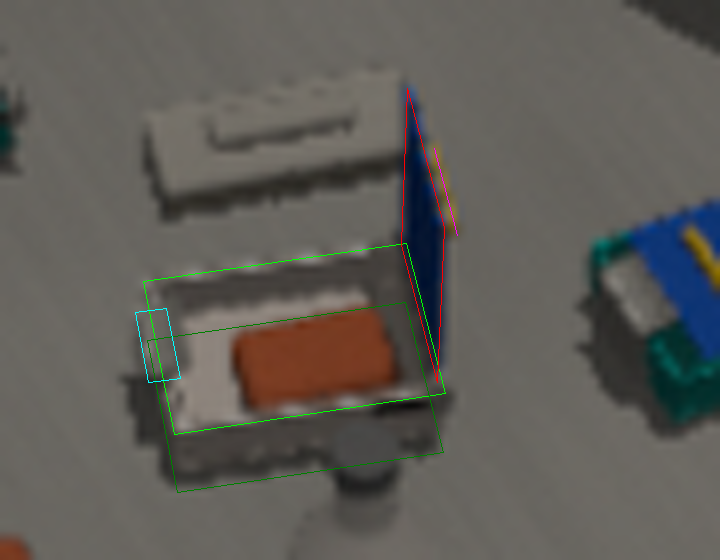

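The fit agrees with the sizes to within about 1 px: holder at (0.620, -0.037), yaw -18.2°, cover at about 1.58 rad. Next I'll work out the shifts for the approach behind the cover and the clearance to the shampoo.

```bash
cat > tgt.py <<'E'
from rig import *
from h import *
from scipy.spatial.transform import Rotation as Ro
HX,HY,HW=.6205,-.0369,-.317
def rel(pts,z=None):
    s=observe(); R=Ro.from_euler('xyz',s['tcp_rot'],degrees=True).as_matrix()
    c,si=np.cos(HW),np.sin(HW); d=s['tcp_pos']-[HX,HY,0]
    print('t',round(s['t'],2),'holder tcp mm',np.round([1e3*(c*d[0]+si*d[1]),1e3*(-si*d[0]+c*d[1]),1e3*d[2]],1),'yaw',round(s['tcp_rot'][2],2),'F(holder)',np.round([c*s['ft_force'][0]+si*s['ft_force'][1],-si*s['ft_force'][0]+c*s['ft_force'][1],s['ft_force'][2]],2), 'rot',np.round(s['tcp_rot'],2))
    xt=R[:,0]; yaw=np.arctan2(xt[1],xt[0]); turn=-(HW-yaw)
    print('turn',round(turn,4))
    for P in pts:
        w=H2W(HX,HY,HW,[P])[0]; print(np.round(P,4),'->',np.round(1e3*R.T@(w-s['tcp_pos']),1))
E
python3 - <<'E'
from tgt import *
rel([[-.11,0,.2],[-.1,0,.112]])
c,s=np.cos(HW),np.sin(HW)
for n,u,v,z in [('shampoo cap',238,175,.18),('shampoo base',238,188,.0),('pumice',338,224,.03),('jar',322,149,.06)]:
    p=ray('top',u,v,z); d=p-[HX,HY,0]; print(n,p.round(3),'holder',(c*d[0]+s*d[1]).round(3),(-s*d[0]+c*d[1]).round(3))
E
```

```text
t 0.15 holder tcp mm [-270.6 -658.5  222. ] yaw 15.29 F(holder) [ 0.08 -0.04  0.51] rot [-1.7992e+02 -1.0000e-02  1.5290e+01]
turn 0.5838
[-0.11  0.    0.2 ] -> [ 497.  -460.9   22.7]
[-0.1    0.     0.112] -> [ 505.3 -455.3  110.7]
shampoo cap [0.675 0.115 0.18 ] holder 0.005 0.161
shampoo base [0.661 0.127 0.   ] holder -0.013 0.169
pumice [ 0.556 -0.167  0.03 ] holder -0.02 -0.144
jar [ 0.77  -0.116  0.06 ] holder 0.167 -0.029
```

Call:
carry_out(
  commands=[0,497,-461,12,0.584,0,497,-461,12,0.584,0,497,-461,12,0.584,0,497,-461,12,0.584,0,497,-461,12,0.584,0,497,-461,12,0.584,0,497,-461,12,0.584,0,497,-461,12,0.584,0,497,-461,12,0.584,0,497,-461,12,0.584],
  squeeze=10,
)

```text
t: 1.4
tcp_pos: [0.4874, -0.0479, 0.2117]
tcp_rot: [-179.9, 0.0, -18.2]
ft_force: [0.6, -0.3, 0.6]
grip_width: 0.0004
```

```bash
python3 -c "
from tgt import *
rel([[-.11,0,.2],[-.1,0,.112]]); print(observe()['q'])"
```

```text
t 1.4 holder tcp mm [-123.1  -52.   211.7] yaw -18.17 F(holder) [ 0.64 -0.06  0.59] rot [-1.7994e+02  1.0000e-02 -1.8170e+01]
turn -0.0
[-0.11  0.    0.2 ] -> [ 13.1 -51.9  11.8]
[-0.1    0.     0.112] -> [ 23.1 -51.8  99.8]
[-1.37521224e+01  1.21095779e+01  1.00602107e+02  6.92416589e-02
  6.72971391e+01  9.43867474e+01]
```

Call:
carry_out(
  commands=[0,13,-52,20,0,0,13,-52,60,0,0,18,-52,100,0,0,18,-52,100,0,0,18,-52,100,0],
)

```text
t: 2.02
tcp_pos: [0.5211, -0.0042, 0.1127]
tcp_rot: [-179.9, -0.0, -18.2]
ft_force: [0.2, -0.2, 0.0]
grip_width: 0.0002
```

```bash
python3 - <<'E'
from tgt import *
import cv2
rel([[-.0775,0,.112]])
f=grab_frame('wrist'); cv2.imwrite('pics/w1.png',f['color'][:,:,::-1])
f=grab_frame('scene'); a=f['color'][130:240,200:350,::-1]; cv2.imwrite('pics/s1.png',cv2.resize(a,None,fx=5,fy=5,interpolation=cv2.INTER_CUBIC))
E
```

```text
t 2.02 holder tcp mm [-1.046e+02  1.000e-01  1.127e+02] yaw -18.18 F(holder) [ 0.21 -0.12  0.02] rot [-1.7993e+02 -2.0000e-02 -1.8180e+01]
turn -0.0003
[-0.0775  0.      0.112 ] -> [27.1  0.1  0.7]
```

View pics/w1.png

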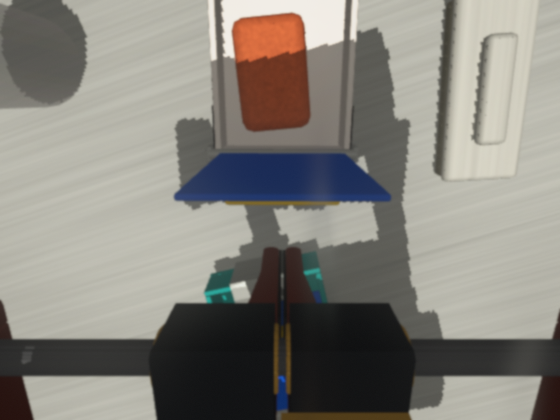

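View pics/s1.png

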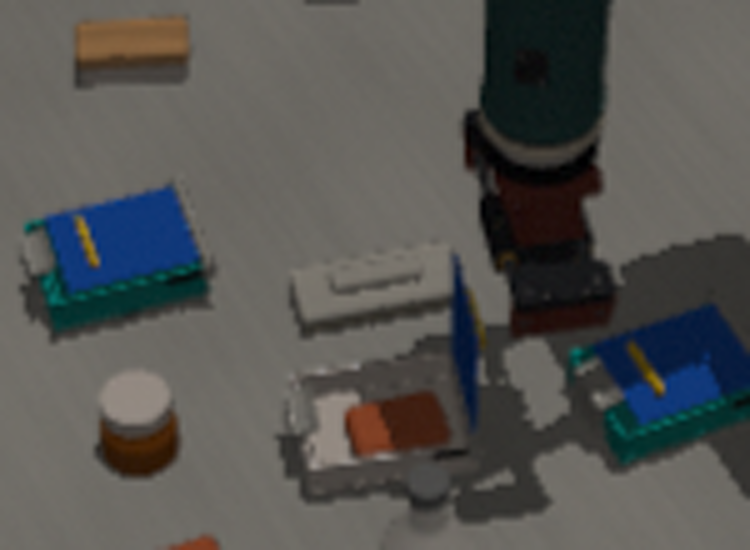

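The wrist view shows the fingers (282,250) square to the cover and centred on it (283,178). I'll fold to about 45° and check.

Call:
carry_out(
  commands=[0,18,1,0,0,0,27,1,1,0,0,36,0,1,0,0,44,0,2,0,0,52,0,3,0,0,60,0,6,0,0,68,0,9,0,0,75,0,14,0,0,82,0,19,0,0,82,0,19,0],
)

```text
t: 3.38
tcp_pos: [0.6001, -0.0301, 0.094]
tcp_rot: [-179.9, -0.1, -18.2]
ft_force: [0.0, 0.3, -0.6]
grip_width: 0.0007
```

```bash
python3 - <<'E'
from tgt import *
import cv2
rel([[-.0116,0,.0798],[-.0046,0,.064],[-.002,0,.05]])
f=grab_frame('wrist'); cv2.imwrite('pics/w2.png',f['color'][:,:,::-1])
f=grab_frame('scene'); a=f['color'][130:240,200:350,::-1]; cv2.imwrite('pics/s2.png',cv2.resize(a,None,fx=5,fy=5,interpolation=cv2.INTER_CUBIC))
E
```

```text
t 3.38 holder tcp mm [-21.5   0.1  94. ] yaw -18.2 F(holder) [-0.09  0.33 -0.63] rot [-1.7991e+02 -1.1000e-01 -1.8200e+01]
turn -0.0006
[-0.0116  0.      0.0798] -> [ 9.9  0.1 14.2]
[-0.0046  0.      0.064 ] -> [16.9  0.1 30.1]
[-0.002  0.     0.05 ] -> [19.4  0.1 44.1]
```

View pics/w2.png

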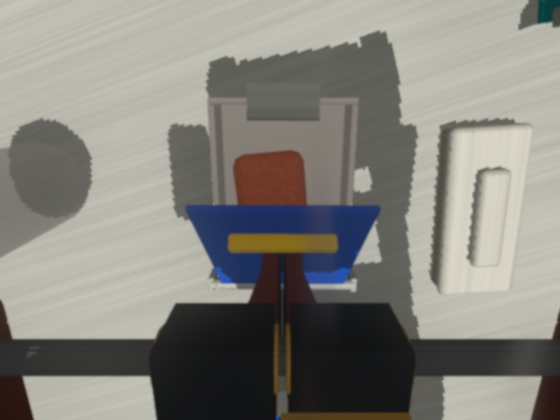

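View pics/s2.png

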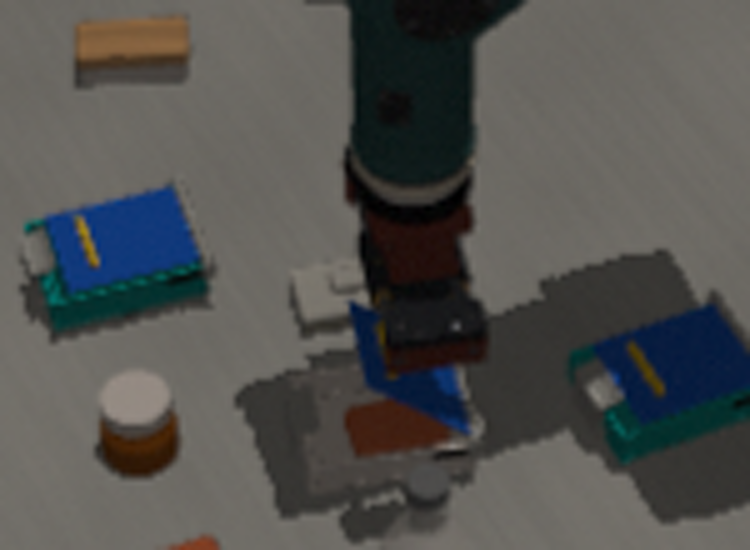

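The cover is folding cleanly. The yellow ridge at (283,243) in the wrist view is just ahead of the fingertips, and the lip at (283,100) is clear. I'll continue the arc down to just above flat.

Call:
carry_out(
  commands=[0,5,0,7,0,0,10,0,14,0,0,14,0,22,0,0,17,0,30,0,0,18,0,36,0,0,19,0,41,0,0,19,0,43,0,0,19,0,44,0,0,19,0,44,0],
)

```text
t: 4.6
tcp_pos: [0.6177, -0.0358, 0.0506]
tcp_rot: [-179.9, -0.1, -18.2]
ft_force: [-0.8, -0.0, -0.1]
grip_width: 0.0002
```

```bash
python3 - <<'E'
from tgt import *
import cv2
rel([[-.002,0,.047]])
f=grab_frame('wrist'); cv2.imwrite('pics/w3.png',f['color'][:,:,::-1])
rel([])
E
```

```text
t 4.6 holder tcp mm [-3.   0.2 50.6] yaw -18.19 F(holder) [-0.71 -0.24 -0.12] rot [-1.7991e+02 -1.2000e-01 -1.8190e+01]
turn -0.0005
[-0.002  0.     0.047] -> [0.9 0.2 3.6]
t 4.65 holder tcp mm [-3.   0.2 50.6] yaw -18.19 F(holder) [-0.11  0.01  0.3 ] rot [-1.7991e+02 -1.2000e-01 -1.8190e+01]
turn -0.0005
```

View pics/w3.png

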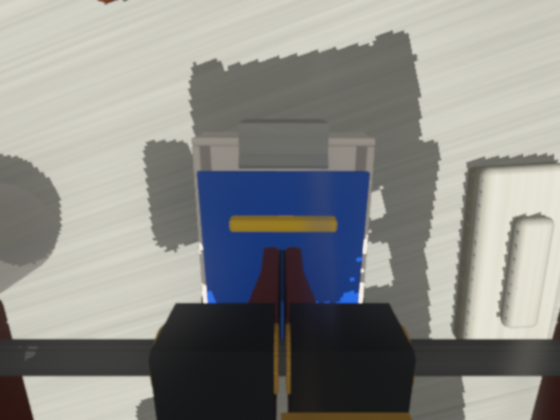

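The cover is nearly flat. Its edge (283,171) is just short of the lip mouth (283,167), and the fingertips sit behind the ridge. I'll press down in small steps and watch the force.

Call:
carry_out(
  commands=[0,0,0,1.5,0,0,0,0,3,0,0,0,0,3.5,0,0,0,0,3.5,0],
)

```text
t: 5.15
tcp_pos: [0.6179, -0.0358, 0.0473]
tcp_rot: [-179.9, -0.1, -18.2]
ft_force: [0.0, -0.2, 1.4]
grip_width: 0.0006
```

```bash
python3 - <<'E'
from tgt import *
rel([[.009,0,.047]])
E
```

```text
t 5.15 holder tcp mm [-2.8  0.2 47.3] yaw -18.19 F(holder) [ 0.08 -0.2   1.42] rot [-1.7991e+02 -1.4000e-01 -1.8190e+01]
turn -0.0004
[0.009 0.    0.047] -> [11.8  0.2  0.3]
```

Call:
carry_out(
  commands=[0,0,0,0.3,0,0,0,0,0.6,0,0,0,0,0.6,0],
)

```text
t: 5.52
tcp_pos: [0.618, -0.0358, 0.047]
tcp_rot: [-179.9, -0.1, -18.2]
ft_force: [-0.7, 0.1, 5.6]
grip_width: 0.0003
```

```bash
python3 - <<'E'
from tgt import *
rel([[.009,0,.047]])
E
```

```text
t 5.53 holder tcp mm [-2.8  0.2 47. ] yaw -18.19 F(holder) [-0.66 -0.16  5.6 ] rot [-1.7991e+02 -1.4000e-01 -1.8190e+01]
turn -0.0004
[0.009 0.    0.047] -> [11.8  0.2 -0. ]
```

Flat at z = 47.0 mm with 5.6 N, as expected. Next I'll slide forward along the face to the ridge with a lighter press.

Call:
carry_out(
  commands=[0,3,0,0.3,0,0,6,0,0.3,0,0,9,0,0.3,0,0,12,0,0.3,0,0,13,0,0.3,0],
)

```text
t: 6.15
tcp_pos: [0.629, -0.0395, 0.0467]
tcp_rot: [-179.9, 0.0, -18.2]
ft_force: [-3.9, 0.8, 7.8]
grip_width: 0.0006
```

```bash
python3 - <<'E'
from tgt import *
import cv2
rel([[.027,0,.047]])
f=grab_frame('wrist'); cv2.imwrite('pics/w4.png',f['color'][:,:,::-1])
E
```

```text
t 6.15 holder tcp mm [ 8.9  0.2 46.7] yaw -18.19 F(holder) [-3.94 -0.46  7.8 ] rot [-1.7992e+02  1.0000e-02 -1.8190e+01]
turn -0.0004
[0.027 0.    0.047] -> [18.1  0.2 -0.3]
```

View pics/w4.png

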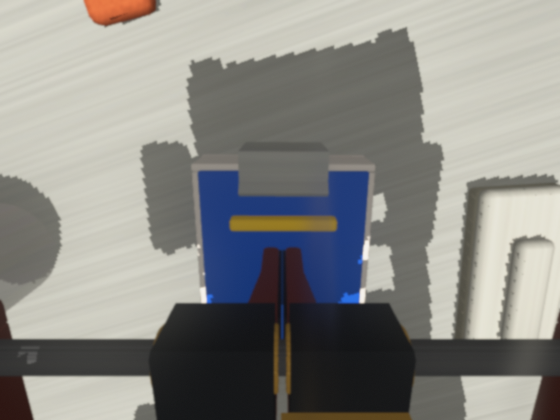

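The press friction carried the cover along: the ridge stayed at (283,223) and the front edge is already under the lip (lip at y = 143–195 occludes the blue). I'll ease the press and keep pushing to the stop.

Call:
carry_out(
  commands=[0,2,0,0,0,0,4,0,0,0,0,6,0,0,0,0,8,0,0,0],
)

```text
t: 6.7
tcp_pos: [0.6345, -0.0414, 0.0466]
tcp_rot: [-179.9, 0.2, -18.2]
ft_force: [-5.1, 2.1, 8.2]
grip_width: 0.0008
```

```bash
python3 - <<'E'
from tgt import *
import cv2
rel([[.027,0,.047]])
f=grab_frame('wrist'); cv2.imwrite('pics/w5.png',f['color'][:,:,::-1])
E
```

```text
t 6.7 holder tcp mm [14.7  0.1 46.6] yaw -18.19 F(holder) [-5.47  0.42  8.15] rot [-179.93    0.24  -18.19]
turn -0.0004
[0.027 0.    0.047] -> [12.3  0.1 -0.4]
```

View pics/w5.png

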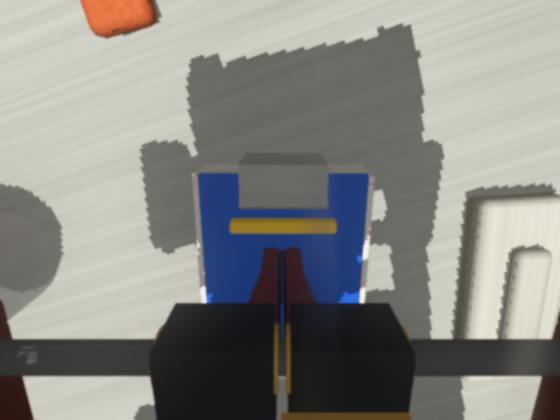

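Finger travel since flat is 17.5 mm and the ridge has begun to close on the fingertips, so the cover is at or near its stop. I'll ease the press further, then push the ridge itself to confirm.

Call:
carry_out(
  commands=[0,1,0,-0.4,0,0,3,0,-0.4,0,0,5,0,-0.4,0,0,6,0,-0.4,0],
)

```text
t: 7.25
tcp_pos: [0.6397, -0.0431, 0.0468]
tcp_rot: [-179.9, 0.3, -18.2]
ft_force: [-4.5, 1.6, 5.2]
grip_width: 0.0002
```

```bash
python3 - <<'E'
from tgt import *
import cv2
rel([[.027,0,.047]])
f=grab_frame('wrist'); cv2.imwrite('pics/w6.png',f['color'][:,:,::-1])
E
```

```text
t 7.25 holder tcp mm [20.2  0.1 46.8] yaw -18.19 F(holder) [-4.82  0.11  5.17] rot [-179.94    0.33  -18.19]
turn -0.0004
[0.027 0.    0.047] -> [ 6.8  0.1 -0.2]
```

View pics/w6.png

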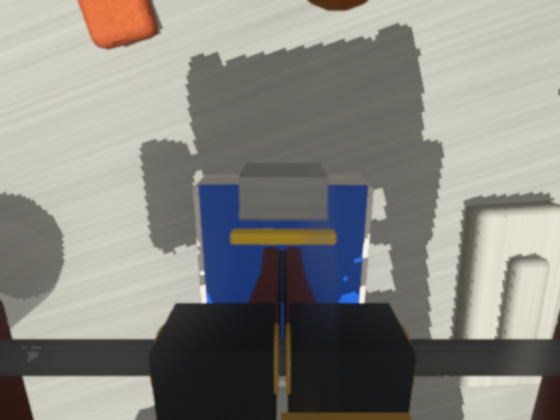

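The lip-to-ridge gap is unchanged at 17 px, so the cover has stopped and the finger is now slipping along the face. One last push against the ridge itself.

Call:
carry_out(
  commands=[0,1,0,-0.1,0,0,2,0,-0.1,0,0,3,0,-0.1,0,0,4,0,-0.1,0],
)

```text
t: 7.8
tcp_pos: [0.6439, -0.0445, 0.0469]
tcp_rot: [-179.9, 0.3, -18.2]
ft_force: [-4.7, 0.3, 3.9]
grip_width: 0.0005
```

```bash
python3 - <<'E'
from tgt import *
rel([[.027,0,.047]])
E
```

```text
t 7.8 holder tcp mm [24.6  0.1 46.9] yaw -18.19 F(holder) [-4.54 -1.15  3.93] rot [-179.94    0.3   -18.19]
turn -0.0005
[0.027 0.    0.047] -> [ 2.4  0.1 -0.1]
```

Call:
carry_out(
  commands=[0,1,0,0,0,0,2,0,0,0,0,3,0,0,0,0,3,0,0,0],
)

```text
t: 8.3
tcp_pos: [0.644, -0.0445, 0.0463]
tcp_rot: [-180.0, 0.6, -18.2]
ft_force: [-9.1, 2.0, 7.4]
grip_width: 0.0009
```

```bash
python3 - <<'E'
from tgt import *
import cv2
rel([[.027,0,.047]])
f=grab_frame('wrist'); cv2.imwrite('pics/w7.png',f['color'][:,:,::-1])
E
```

```text
t 8.3 holder tcp mm [24.7  0.1 46.3] yaw -18.19 F(holder) [-9.23 -0.96  7.36] rot [-179.95    0.62  -18.19]
turn -0.0005
[0.027 0.    0.047] -> [ 2.3  0.1 -0.7]
```

View pics/w7.png

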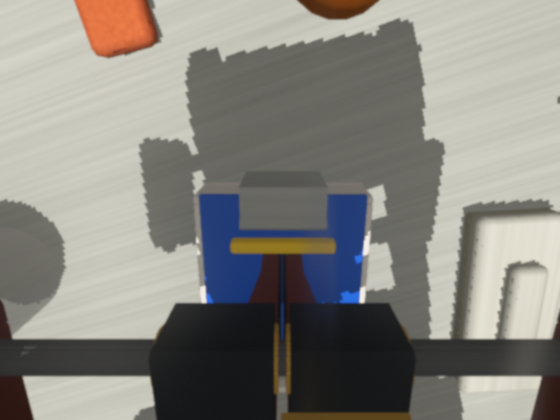

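The fingers are now against the ridge, which stopped at 9 N. The tip front is at holder x = 34.7 mm, and the ridge's rear face should be at 35 mm when home. I'll lift straight up and check.

Call:
carry_out(
  commands=[0,0,0,-0.5,0,0,-0.3,0,-2,0,0,-1,0,-6,0,0,-2,0,-20,0,0,-10,0,-60,0,0,-40,0,-100,0,0,-60,0,-110,0,0,-60,0,-110,0,0,-60,0,-110,0],
)

```text
t: 9.48
tcp_pos: [0.5881, -0.0264, 0.1561]
tcp_rot: [-180.0, 0.6, -18.2]
ft_force: [-0.5, 0.2, -0.2]
grip_width: 0.0011
```

```bash
python3 - <<'E'
from tgt import *
import cv2
rel([])
f=grab_frame('wrist'); cv2.imwrite('pics/w8.png',f['color'][:,:,::-1])
W=f['world_from_camera']
def pw(P):
    p=(H2W(HX,HY,HW,[P])[0]-W[:3,3])@W[:3,:3]; return np.round([f['fx']*p[0]/p[2]+f['cx'],f['fy']*p[1]/p[2]+f['cy']],1)
for sl in (.010,.013,.018): print(sl,'ridge top',pw([-.06+sl+.08,0,.055]),'pin',pw([-.06+sl,.0,.0455]))
print('edge left/right at home',pw([.062,.04,.047]),pw([.062,-.04,.047]),'lip mouth',pw([.048,0,.057]),'if angle .8',pw(cov(.8,.018,.08,0,.0095)))
f=grab_frame('scene'); a=f['color'][130:240,200:350,::-1]; cv2.imwrite('pics/s8.png',cv2.resize(a,None,fx=5,fy=5,interpolation=cv2.INTER_CUBIC))
f=grab_frame('top'); cv2.imwrite('pics/t8.png',f['color'][:,:,::-1])
E
```

```text
t 9.47 holder tcp mm [-3.400e+01 -1.000e-01  1.561e+02] yaw -18.19 F(holder) [-0.55  0.02 -0.18] rot [-179.97    0.64  -18.19]
turn -0.0005
0.01 ridge top [281.5 122.2] pin [281.7 222. ]
0.013 ridge top [281.5 117.9] pin [281.7 218.6]
0.018 ridge top [281.5 110.7] pin [281.7 212.7]
edge left/right at home [225.6  75.5] [337.5  75.4] lip mouth [281.5  96. ] if angle .8 [281.4 168.8]
```

View pics/w8.png

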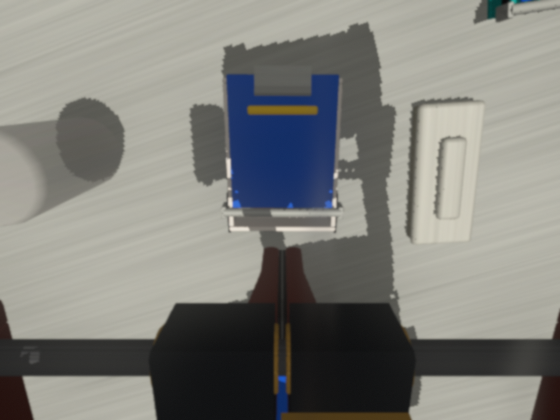

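View pics/s8.png

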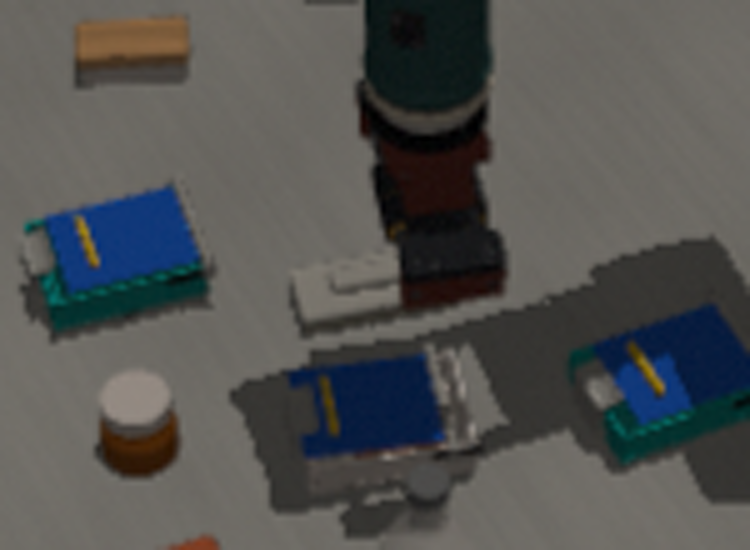

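View pics/t8.png

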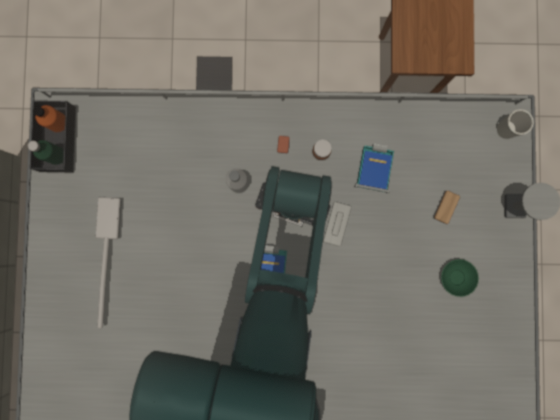

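The released cover stays flat. The ridge is at (282,110) against a predicted 110.7 for home, its edge is at y≈75 as predicted, and the lip lies over it. The other items are at the same pixels as at the start. I'm handing in.

```bash
python3 -c "
from rig import *
print(sign_off())"
```

```text
the job is handed in; nothing more can be done
None
```

The soap holder is closed: the cover lies flat, has slid fully home and stayed tucked under the clip lip after I let go. I handed the job in at about 9.6 s of the 38 s allowed. Sign-off gives no verdict, so this rests on my own checks.

**What I did:** With the gripper shut, I folded the cover down from the hinge side and pressed it flat. I then slid it along holder +x until it stopped, and lifted straight off.

**Forces:** The highest readings I took were about 8 N down and 9 N along the slide, against the 30 N limit. I read forces only at the end of each move, so brief peaks in between were not seen.

**Last checks:**
- **Slide and tuck:** After release, the ridge showed at image row 110 in the wrist view. The model predicts 110.7 for home and about 118 at the 13 mm minimum. The front edge was also where predicted, with the lip lying over it.
- **Other things on the shelf:** The top view shows the shampoo, pumice, jar, dish, nailbrush and backbrush with no visible shift.

**Not as planned, or not checked:**
- **Friction slide:** My press reached 5–8 N, more than intended. Most of the slide therefore came from finger friction on the cover. The ridge itself was only pushed at the end, to confirm the stop.
- **Soap:** It is hidden under the cover now. I never touched it, but could not look at it directly at the end.

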